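# Stack the second mug and ring for the packer

## Task

At the pottery stall a pair of mugs is to be handed over for packing: set the loose mug down (do not drop it) on the mug that stands on the rubber mat, fully seated in its rim and with the two handles fanned about a quarter turn apart, and let go. Then call the packer: press the plunger of the counter bell under the display rack all the way down to its stop for a moment and let it come back up. The pair stays on the rubber mat, the other wares stay where they stand, and the rack is not to be bumped.

Things in the scene. Friction and masses are not known exactly. Their poses are not given: they have to be found in the camera images.
- mug: Loose white ceramic mug, 0.3 kg, on the bare table. 90 mm high, 84 mm outer diameter; 4.5 mm wall, can be pinched at the rim from above; inner floor at 20 mm. Below 14 mm a foot tapers from 71 to 58 mm. Origin: centre of underside, z up. Handle along +y: 11 mm thick loop out to 75 mm from the axis, top 5 mm above the rim, tail 8 mm above the underside: handles in line clash when stacked.
- mug_low: Mug of the same shape and size standing on the rubber mat; it stays there. Origin: centre of its underside, z up, handle along its +y. The other mug's foot drops 14 mm into its 75 mm wide mouth until the shoulder rests on the rim; that mug's origin is then 76 mm above this one's.
- mat: Round dark rubber mat fixed to the table, 124 mm across, 6 mm thick. Origin: centre of its underside.
- bell: Steel counter bell fixed to the table under the rack's shelf: base 92 mm across, dome top 45 mm above the table, plunger on its vertical axis. Origin: centre of the underside.
- plunger_top (a point): Centre of the top face of the bell's plunger head, a steel mushroom knob 34 mm across (flat top 28 mm across) and 12 mm thick; 73 mm above the table when up. It moves with the plunger.
- plunger (a joint): Travel of the plunger in m: 0 up, grows as it is pressed straight down, 0.014 at its stop. The spring takes 3 N to start and 6.5 N at the stop, and lifts it again when released.
- rack: Fixed rack: wooden shelf 260 mm wide (y), x from -35 to +75 mm, underside 225 mm above the table, ceramics on it up to 326 mm; two 22 mm posts at x 55, y +-119 mm. Origin on the table, z up; open -x side faces the robot. The shelf overhangs the bell (near x = 0), 152 mm above its head: the tool must come in from the -x side, leaning 35 to 45 degrees from vertical, upper end to -x.
- planter: Bystander: small terracotta pot, 76 mm across, 62 mm high. Origin: centre of the underside.
- jar: Bystander: blue ceramic jar with a wooden cap, 64 mm across, 100 mm high. Origin: centre of the underside.
- bowls: Bystander: stack of white bowls, 104 mm across, 70 mm high. Origin: centre of the underside.
Mind the look-alikes: they are no part of the job. What is shaped like the mug but purple or yellow is not meant. Leave any yellow look-alike of the bell alone.

How it is judged:
On the way, in this order (a step that is already met when the one before it is completed fails the run):
1. the loose mug is seated on the mug on the mat, handles fanned, and let go (z of mug in the frame of mug_low between 0.072 and 0.08 m and horizontal distance between mug and mug_low below 0.007 m and angle between mug's own z axis and vertical below 0.08 rad and angle between the y axis of mug and the y axis of mug_low, either way round above 0.6 rad and contact force between the fingers and mug below 0.1 N and linear speed of mug below 0.03 m/s), for 0.3 s.
2. the bell's plunger is pressed down to its stop (at least 12 of its 14 mm) (value of joint plunger above 0.012 m), for 0.1 s.
At the end, for the whole second after the job is handed in: Loose mug at rest on the other: origin 72-80 mm above it, within 7 mm sideways, upright within 0.08 rad, handle lines at least 0.6 rad apart; lower mug upright, axis within 33 mm of mat centre; plunger back up (under 3 mm); bystanders within 30 mm of their start (z of mug in the frame of mug_low between 0.072 and 0.08 m and horizontal distance between mug and mug_low below 0.007 m and angle between each of mug, mug_low's own z axis and vertical below 0.08 rad and angle between the y axis of mug and the y axis of mug_low, either way round above 0.6 rad and horizontal distance between mug_low and mat below 0.033 m and linear speed of mug below 0.02 m/s and value of joint plunger below 0.003 m and distance of each of planter, jar, bowls from where it was at the start of the episode below 0.03 m); the robot touches nothing.
It fails at once if a bystander is moved more than 30 mm or tipped (distance of any of planter, jar, bowls from where it was at the start of the episode above 0.03 m or angle between any of planter, jar, bowls's own z axis and vertical above 0.4 rad).
It fails at once if the loose mug is dropped (falls freely faster than 0.6 m/s, about 20 mm) (linear speed of mug above 0.6 m/s and contact force between the fingers and mug below 0.1 N).
It fails at once if the rack is bumped by the robot with more than 10 N (contact force between any of the arm, the fingers and rack above 10 N).
It also fails if it takes over 61 s, if anything falls off the work surface, if the arm or the gripper's body presses on something with over 40 N, if the wrist force passes 120 N, or if a joint passes its speed limit or range.

## Robot

A 6-joint arm with a two-finger parallel gripper is mounted at the origin on the work surface. World frame = base frame: x ahead of the robot, y to its left, z up, the work surface at z = 0. Lengths are in m, angles in rad, forces in N, time in s.
With the tool pointing down it reaches from about 0.35 to 0.725 m from the base axis. Payload 6 kg.
Tool frame: the origin (TCP) lies midway between the tips of the shut fingers; the grasp point (between the pads) lies 19 mm behind it; z points along the fingers, y is the direction in which the jaws open and shut (so a half turn about z gives the same grasp; the last joint's range is limited). The gripper opens to 85 mm and grips with 20 to 120 N. Pads are 22 mm wide; open, the fingers measure 114 mm over their backs; the gripper's body (76 mm by 85 mm) begins 54 mm behind the grasp point. The pads swing forward as they close: fully open they stand 13 mm farther back than shut.
Start: joints at [-0.942, 0.04, 0.085, 0, -1.615, -0.334], TCP at [0.174, -0.574, 0.231] pointing down, gripper open.
Joint ranges: [-2.56, 2.56], [-1.29, 2.01], [-1.08, 1.49], [-3.29, 1.98], [-2.81, -0.18], [-2.99, 2.99]. Speed limits (rad/s): [2.57, 2.57, 3.01, 3.14, 3.14, 3.14].

## Interface

Orientations are given as [roll, pitch, yaw] about the fixed x, y, z axes, in that order (R = Rz(yaw) Ry(pitch) Rx(roll)).
In Python, from workcell import env gives the robot as it stands. The module is installed in compiled form; this text tells all that it offers.
- The arm moves only by the shell command python3 -m crank 'ROWS' [OPENING]. ROWS is JSON, a list of rows, each an object of numbers: "tx", "ty", "tz": the shift along the tool's x, y, z in m; "roll": the turn about the tool's z in rad. In form: [{"tx": .., "ty": .., "tz": .., "roll": ..}, ...]. A call has 1 to 10 rows; each row is the pose to reach, as a shift and turn from the pose commanded when the call began, along the tool's axes at that moment; what a row does not reach only later rows make up. A row lasts 1/10 s, in which the tool goes at most 50 mm and 8.59 degrees, less where a joint would pass 70% of its speed; a pose out of reach is approached as far as the arm can. A call with a gripper value outside its range is refused whole. OPENING is the opening in per cent of the stroke, from 0 (shut) to 100 (fully open), set as the call begins (- or left out, the last holds). The fingers move at their own pace and stop on an object; the grip force is fixed at half the most. Time passes only in rows, so rows that repeat a pose let the fingers close. It gives the time, the measured TCP pose, the force and the opening at its end, in the units of the state.
- env.get_obs(): the state, without advancing time (a new reading comes with each control period).
- env.read_camera(name): name is "scene" or "top"; returns the picture (420x560x3 uint8, red, green, blue); there is no depth.
- env.camera_params(name): a dict with "mtx" (3x3 intrinsics, pixels), "distortion" ([k1, k2, p1, p2, k3] as OpenCV has them; the pictures are not rectified), "xyz" and "rotation" of the camera in the world. Camera axes: x right, y up, looking along -z (the intrinsics and any distortion apply to the point x, -y, -z); pixel columns grow to the right and rows downward; lengths in m; the calibration is good to about 2 mm. A picture is of the moment at which its call begins. camera_params takes no time and is no camera call.
- env.job_done(): hands the job in, once; it reports no verdict.
The state is a dict: "t": time; "joint_positions": joint angles; "joint_velocities": joint speeds; "joint_torque": joint torques, N m; "tool_pos": TCP position; "tool_rot": TCP orientation; "contact_force": force on the tool from outside, world axes, zero at the start; "moment": the same for the moment, N m; "finger_gap": finger opening in m.
Only numpy, scipy, OpenCV 4.12 (cv2) and the standard library are available. Lean on these libraries where they do the work, as an engineer would, in place of code of your own. Each camera call takes 0.05 s, during which the arm holds its last target.

## Working session

There is one attempt and no reset: what is moved stays moved. The work goes in short steps, Python scripts to look and compute and a shell command to move; the robot and the scene stay as the last step left them, time stands still between calls to the robot, and variables do not carry over. Pictures are saved under pics/ and viewed, and the job is handed in when it is done.

```bash
mkdir -p pics
cat > h.py <<'E'
import numpy as np,cv2
from workcell import env
def snap(n,f):
    im=env.read_camera(n); cv2.imwrite(f'pics/{f}.png',im[:,:,::-1]); return im
def ray(n,px):
    p=env.camera_params(n); K=np.array(p['mtx']);d=np.array(p['distortion'])
    u=cv2.undistortPoints(np.array([[px]],float),K,d)[0,0]
    R=np.array(p['rotation']); 
    if R.size!=9:
        from scipy.spatial.transform import Rotation as Ro; R=Ro.from_euler('xyz',R).as_matrix()
    return np.array(p['xyz']),R@np.array([u[0],-u[1],-1])
def plane(n,px,z):
    o,d=ray(n,px); return o+d*(z-o[2])/d[2]
def proj(n,P):
    p=env.camera_params(n); K=np.array(p['mtx']);d=np.array(p['distortion'])
    R=np.array(p['rotation'])
    if R.size!=9:
        from scipy.spatial.transform import Rotation as Ro; R=Ro.from_euler('xyz',R).as_matrix()
    q=(np.atleast_2d(P)-np.array(p['xyz']))@R
    return cv2.projectPoints(q*[1,-1,-1],np.zeros(3),np.zeros(3),K,d)[0][:,0]
E
python3 - <<'E'
from h import *
snap('scene','s0');snap('top','t0')
for n in('scene','top'):print(env.camera_params(n))
print(env.get_obs())
E
```

```text
{'mtx': array([[486.96958994,   0.        , 280.08218813],
       [  0.        , 486.96958994, 213.60549216],
       [  0.        ,   0.        ,   1.        ]]), 'distortion': array([-0.07980349,  0.        ,  0.        ,  0.        ,  0.        ]), 'xyz': array([ 1.26628289, -0.15292442,  0.84664846]), 'rotation': array([0.7294321 , 0.01818537, 1.32540393])}
{'mtx': array([[393.76555484,   0.        , 278.99249225],
       [  0.        , 393.76555484, 208.72458616],
       [  0.        ,   0.        ,   1.        ]]), 'distortion': array([-0.02321713,  0.        ,  0.        ,  0.        ,  0.        ]), 'xyz': array([0.49165848, 0.01003082, 0.9699209 ]), 'rotation': array([ 0.08725528,  0.00309378, -1.57604578])}
{'t': 0.1, 'joint_positions': array([-9.42336278e-01,  4.07769617e-02,  8.39008075e-02, -4.06401346e-04,
       -1.61548412e+00, -3.33731148e-01]), 'joint_velocities': array([ 0.0008106 , -0.00042485,  0.00157584,  0.00169156,  0.00124912,
       -0.00110312]), 'joint_torque': array([-4.30354587e-03, -3.69345474e+01,  3.48280764e+01,  6.95172831e+00,
       -4.55795540e-03, -2.23498182e-05]), 'tool_pos': array([ 0.17429217, -0.57382236,  0.23035937]), 'tool_rot': array([ 3.13998200e+00, -1.28678639e-04, -2.84684581e+00]), 'contact_force': array([ 0.6009415 , -1.19041933,  0.12724387]), 'moment': array([-0.03447009,  0.02221634, -0.0210931 ]), 'finger_gap': 0.08525972027135956}
```

View pics/s0.png

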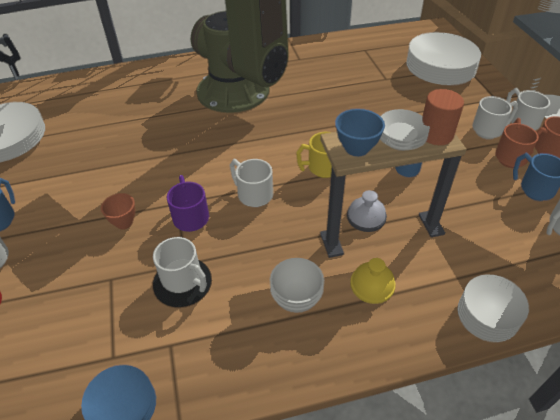

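View pics/t0.png

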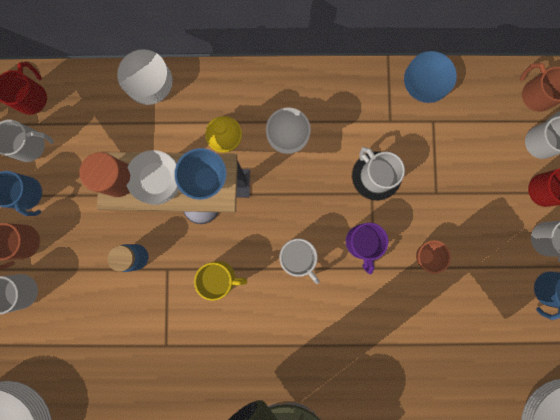

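The scene shows the loose white mug at scene (253,182) / top (298,258), and a white mug on the black mat at scene (178,265) / top (382,172). Near the rack are purple and yellow mugs and a yellow bell. The steel bell is under the rack at scene (367,208) / top (201,212). The other white mugs, at the picture edges, have no mat and are stock. I'll confirm both mugs and the bell in enlarged crops.

Run:
```python
import cv2,numpy as np
t=cv2.imread('pics/t0.png');s=cv2.imread('pics/s0.png')
a=cv2.resize(t[130:300,170:430],None,fx=3,fy=3,interpolation=cv2.INTER_CUBIC)[:510]
cv2.imwrite('pics/c1.png',a)
b=cv2.resize(s[140:320,140:400],None,fx=3,fy=3,interpolation=cv2.INTER_CUBIC)
cv2.imwrite('pics/c2.png',b)
```

```text
(no output)
```

View pics/c1.png

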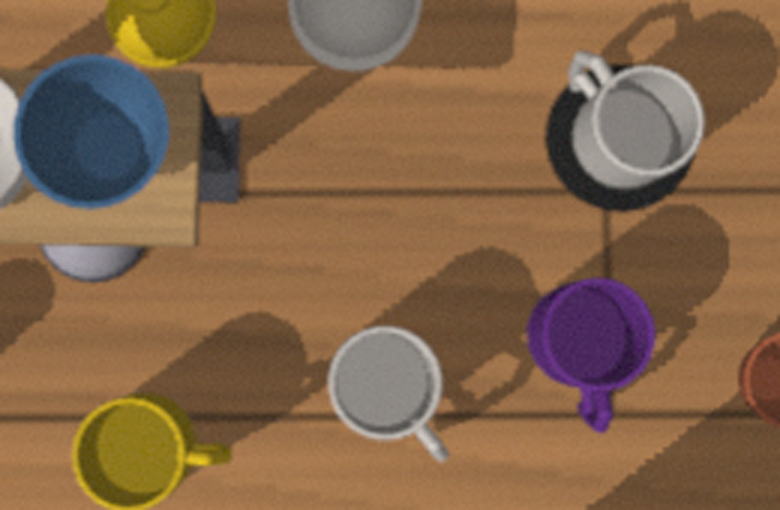

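View pics/c2.png

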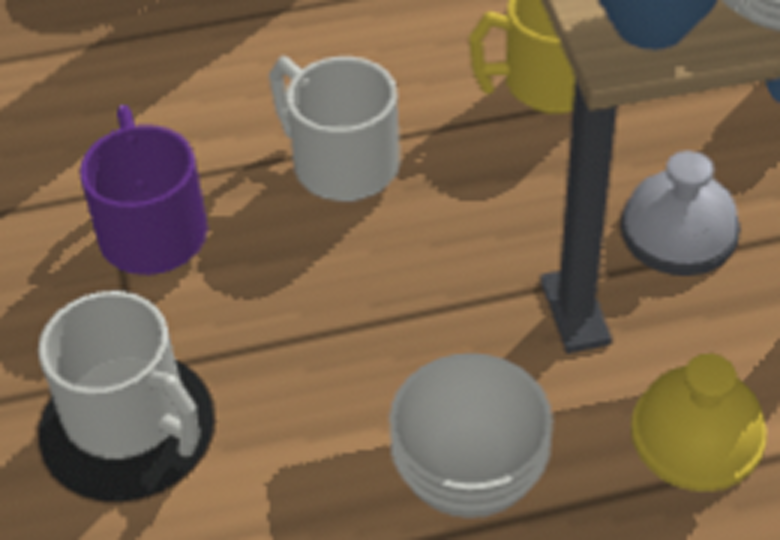

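The crops confirm it. The loose white mug has its rim at about top (298,257) with the handle toward the lower right. The mug on the black mat has its rim at about top (386,170) with the handle upper left. The steel bell is under the shelf at scene (369,200). Now I'll measure.

```bash
cat > meas.py <<'E'
from h import *
def rimfit(n,im,c0,z,R=0.042):
    # radial scan for outer rim edge: predicted circle at height z around c0, refine on brightness gradient
    g=cv2.GaussianBlur(im.astype(np.float32),(0,0),0.8).mean(2)
    c=np.array(c0,float)
    for it in range(6):
        pts=[]
        W=0.010 if it<2 else 0.005
        for a in np.linspace(0,2*np.pi,120,endpoint=False):
            rr=np.linspace(R-W,R+W,41)
            P=np.c_[c[0]+rr*np.cos(a),c[1]+rr*np.sin(a),np.full(41,z)]
            q=proj(n,P).astype(np.float32)
            v=cv2.remap(g,q[:,0].reshape(1,-1),q[:,1].reshape(1,-1),cv2.INTER_LINEAR)[0]
            dv=np.gradient(v); k=dv.argmin()
            if dv[k]<-1.5: pts.append([a,rr[k]])
        pts=np.array(pts); a,r=pts.T
        w=np.ones(len(a))
        for _ in range(8):
            A=np.c_[np.cos(a),np.sin(a),np.ones(len(a))]
            x=np.linalg.lstsq(A*w[:,None],r*w,rcond=None)[0]
            e=abs(A@x-r); w=1/np.maximum(e,0.0004)**.5
        c=c+x[:2]
    return c,x[2],np.median(e),len(a)
E
python3 - <<'E'
from meas import *
t=cv2.imread('pics/t0.png');s=cv2.imread('pics/s0.png')
for nm,pt,ps,z in(('loose',(298.3,257.3),(254,170),.09),('low',(386,169.7),(176,252),.096)):
    c=plane('top',pt,z);print(nm,c,plane('scene',ps,z))
    print(rimfit('top',t,c[:2],z),rimfit('scene',s,c[:2],z))
# handle tips (top ends)
print('loose tip',plane('top',(170+443/3,130+457/3),.09),'low handle',plane('top',(170+582/3,130+60/3),.09))
# mat
hsv=t.max(2); m=((hsv<45)).astype(np.uint8); m[:130]=0;m[210:]=0;m[:,:340]=0;m[:,420:]=0
cs=max(cv2.findContours(m,0,2)[0],key=cv2.contourArea)
cc=cv2.minEnclosingCircle(cs);print('mat',cc,plane('top',cc[0],.006))
# bell: plunger top in scene
print('plunger',plane('scene',(140+691/3,140+163/3),.073))
# shelf front edge/corners top (z?)
for p in((97,212),(237,212),(238,155)):print('shelf',plane('top',p,.245))
for p in((125,258),(433,256),(288,130)):print('by',plane('top',p,.08))
E
```

```text
loose [ 0.46017106 -0.02994101  0.09      ] [ 0.46254705 -0.02689981  0.09      ]
(array([ 0.45993738, -0.02852592]), np.float64(0.04215902848467713), np.float64(0.00031642595390966866), 117) (array([ 0.46440328, -0.02804298]), np.float64(0.042268932439699425), np.float64(0.0005571812102699893), 84)
low [ 0.65492583 -0.22888042  0.096     ] [ 0.65682984 -0.2235059   0.096     ]
(array([ 0.65450178, -0.22689503]), np.float64(0.04275140471237059), np.float64(0.0005249100331407366), 93) (array([ 0.65859763, -0.22749085]), np.float64(0.04201197021590279), np.float64(0.00032552500792231917), 118)
loose tip [ 0.40497726 -0.07221212  0.09      ] low handle [ 0.70168322 -0.18174319  0.09      ]
mat ((376.0, 176.5), 23.963613510131836) [ 0.65479361 -0.22813948  0.006     ]
plunger [0.58811071 0.20765738 0.073     ]
shelf [0.55084005 0.35023232 0.245     ]
shelf [0.54943687 0.08956522 0.245     ]
shelf [0.65647714 0.08815878 0.245     ]
by [0.45986825 0.36030536 0.08      ]
by [ 0.46077938 -0.333748    0.08      ]
by [ 0.75203802 -0.00940042  0.08      ]
```

```bash
cat > go.py <<'E'
import sys
from h import *
from scipy.spatial.transform import Rotation as Ro
def go(tgt,yaw_deg=None):
    o=env.get_obs(); R=Ro.from_euler('xyz',o['tool_rot']); d=R.inv().apply(np.array(tgt)-o['tool_pos'])
    dy=0 if yaw_deg is None else -(np.radians(yaw_deg)-o['tool_rot'][2])
    dy=(dy+np.pi)%(2*np.pi)-np.pi
    print('shift',d.round(4),'roll',round(dy,3),'pos',o['tool_pos'].round(4),'rot',np.degrees(o['tool_rot']).round(2),'q',o['joint_positions'].round(3),'t',o['t'],'F',o['contact_force'].round(1),'gap',round(o['finger_gap'],4))
if __name__=='__main__':
    a=[float(x) for x in sys.argv[1:]]; go(a[:3],a[3] if len(a)>3 else None)
E
python3 go.py .4747 .0086 .15 -199
```

```text
shift [-0.4567  0.4699  0.0811] roll 0.626 pos [ 0.1743 -0.5738  0.2304] rot [ 1.7991e+02 -1.0000e-02 -1.6311e+02] q [-0.942  0.041  0.084 -0.    -1.615 -0.334] t 0.1 F [ 0.6 -1.2  0.1] gap 0.0853
```

```bash
python3 -m crank '[{"tx":-0.032,"ty":0.033,"roll":0.1},{"tx":-0.064,"ty":0.066,"roll":0.2},{"tx":-0.096,"ty":0.099,"roll":0.3},{"tx":-0.128,"ty":0.132,"roll":0.4},{"tx":-0.16,"ty":0.165,"roll":0.5},{"tx":-0.192,"ty":0.198,"roll":0.6},{"tx":-0.224,"ty":0.231,"roll":0.626},{"tx":-0.256,"ty":0.264,"roll":0.626},{"tx":-0.288,"ty":0.297,"roll":0.626},{"tx":-0.32,"ty":0.33,"roll":0.626}]' 47; python3 go.py .4747 .0086 .15 -199
```

```text
shift [-0.4567  0.4699  0.0811] roll 0.626 pos [ 0.1743 -0.5738  0.2304] rot [ 1.7991e+02 -1.0000e-02 -1.6311e+02] q [-0.942  0.041  0.084 -0.    -1.615 -0.334] t 0.1 F [ 0.6 -1.2  0.1] gap 0.0853schema error: expected keys tx, ty, tz, roll
```

```bash
python3 -m crank '[{"tx":-0.032,"ty":0.033,"tz":0,"roll":0.1},{"tx":-0.064,"ty":0.066,"tz":0,"roll":0.2},{"tx":-0.096,"ty":0.099,"tz":0,"roll":0.3},{"tx":-0.128,"ty":0.132,"tz":0,"roll":0.4},{"tx":-0.16,"ty":0.165,"tz":0,"roll":0.5},{"tx":-0.192,"ty":0.198,"tz":0,"roll":0.6},{"tx":-0.224,"ty":0.231,"tz":0,"roll":0.626},{"tx":-0.256,"ty":0.264,"tz":0,"roll":0.626},{"tx":-0.288,"ty":0.297,"tz":0,"roll":0.626},{"tx":-0.32,"ty":0.33,"tz":0,"roll":0.626}]' 47; python3 go.py .4747 .0086 .15 -199
```

```text
t: 1.1
tool_pos: [0.385, -0.1634, 0.2312]
tool_rot: [3.141, 0.0, 2.811]
contact_force: [1.9, -0.7, 0.1]
finger_gap: 0.0399
shift [-0.0289  0.1918  0.0814] roll 0.001 pos [ 0.385  -0.1634  0.2312] rot [1.7997e+02 2.0000e-02 1.6104e+02] q [ 0.087 -0.462 -0.342 -0.    -1.691 -1.989] t 1.1 F [ 1.9 -0.7  0.1] gap 0.0399
```

```bash
python3 -m crank '[{"tx":-0.006,"ty":0.04,"tz":0,"roll":0},{"tx":-0.012,"ty":0.08,"tz":0,"roll":0},{"tx":-0.018,"ty":0.12,"tz":0.01,"roll":0},{"tx":-0.024,"ty":0.155,"tz":0.03,"roll":0},{"tx":-0.029,"ty":0.185,"tz":0.05,"roll":0},{"tx":-0.029,"ty":0.192,"tz":0.075,"roll":0},{"tx":-0.029,"ty":0.192,"tz":0.081,"roll":0},{"tx":-0.029,"ty":0.192,"tz":0.081,"roll":0}]' 47
python3 - <<'E'
from h import *
snap('scene','s1');snap('top','t1')
s=cv2.imread('pics/s1.png');t=cv2.imread('pics/t1.png')
a=cv2.resize(s[60:260,150:350],(560,560));b=cv2.resize(t[150:350,200:400],(560,560))
cv2.imwrite('pics/c3.png',cv2.resize(np.hstack([a,b]),(800,400)))
E
python3 go.py .4747 .0086 .055 -199
```

```text
t: 1.9
tool_pos: [0.4739, 0.0064, 0.1495]
tool_rot: [-3.14, -0.002, 2.811]
contact_force: [0.5, -0.3, 1.0]
finger_gap: 0.0399
shift [0.0011 0.0022 0.0968] roll -0.0 pos [0.4748 0.0062 0.1518] rot [1.7996e+02 9.0000e-02 1.6098e+02] q [ 4.400e-01 -3.010e-01 -3.690e-01  1.000e-03 -1.501e+00 -2.343e+00] t 2.0 F [-0.6 -0.5  0.3] gap 0.0401
```

View pics/c3.png

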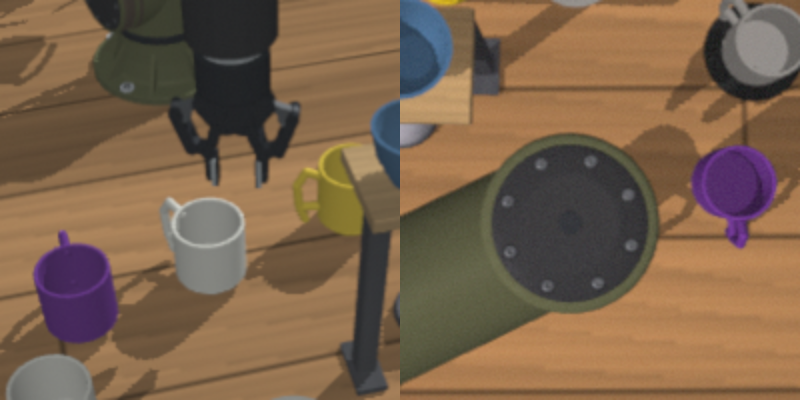

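The scene crop shows the open fingers above the right (+y) rim of the loose mug at crop (238,180), and clear of the handle. Going down.

```bash
python3 -m crank '[{"tx":0.001,"ty":0.002,"tz":0.03,"roll":0},{"tx":0.001,"ty":0.002,"tz":0.055,"roll":0},{"tx":0.001,"ty":0.002,"tz":0.075,"roll":0},{"tx":0.001,"ty":0.002,"tz":0.09,"roll":0},{"tx":0.001,"ty":0.002,"tz":0.096,"roll":0},{"tx":0.001,"ty":0.002,"tz":0.096,"roll":0}]' 47;  python3 go.py .4747 .0086 .055 -199
```

```text
t: 2.6
tool_pos: [0.4743, 0.0087, 0.0546]
tool_rot: [-3.142, 0.0, 2.81]
contact_force: [0.8, -0.1, 0.6]
finger_gap: 0.0405
shift [-0.0004  0.     -0.0004] roll -0.0 pos [0.4743 0.0087 0.0546] rot [-1.80e+02  1.00e-02  1.61e+02] q [ 0.446 -0.257 -0.513  0.    -1.315 -2.348] t 2.6 F [ 0.8 -0.1  0.6] gap 0.0405
```

```bash
python3 -m crank '[{"tx":0,"ty":0,"tz":0,"roll":0},{"tx":0,"ty":0,"tz":0,"roll":0},{"tx":0,"ty":0,"tz":0,"roll":0},{"tx":0,"ty":0,"tz":0,"roll":0},{"tx":0,"ty":0,"tz":0,"roll":0},{"tx":0,"ty":0,"tz":0,"roll":0}]' 0;  python3 go.py .4747 .0086 .055 -199
```

```text
t: 3.2
tool_pos: [0.4748, 0.009, 0.0555]
tool_rot: [3.141, 0.001, 2.811]
contact_force: [-2.1, 0.7, 5.4]
finger_gap: 0.0043
shift [-0.     -0.0004  0.0005] roll 0.001 pos [0.4748 0.009  0.0555] rot [1.7998e+02 9.0000e-02 1.6104e+02] q [ 4.460e-01 -2.580e-01 -5.120e-01  1.000e-03 -1.316e+00 -2.348e+00] t 3.2 F [-2.1  0.7  5.4] gap 0.0043
```

```bash
python3 -m crank '[{"tx":0,"ty":0,"tz":-0.01,"roll":0},{"tx":0,"ty":0,"tz":-0.025,"roll":0},{"tx":0,"ty":0,"tz":-0.045,"roll":0},{"tx":0,"ty":0,"tz":-0.065,"roll":0},{"tx":0,"ty":0,"tz":-0.085,"roll":0},{"tx":0,"ty":0,"tz":-0.105,"roll":0},{"tx":0,"ty":0,"tz":-0.125,"roll":0},{"tx":0,"ty":0,"tz":-0.145,"roll":0},{"tx":0,"ty":0,"tz":-0.15,"roll":0},{"tx":0,"ty":0,"tz":-0.15,"roll":0}]' 0
python3 - <<'E'
from h import *
s=snap('scene','s2')[:,:,::-1]
cv2.imwrite('pics/c4.png',cv2.resize(s[40:260,130:370],None,fx=2.5,fy=2.5,interpolation=cv2.INTER_CUBIC))
E
# placing: centre low avg (.6565,-.2272)+.03975*(cos161,sin161)
python3 go.py .6189 -.2143 .205 -109
```

```text
t: 4.2
tool_pos: [0.4745, 0.0093, 0.2051]
tool_rot: [3.14, 0.001, 2.81]
contact_force: [0.2, -0.6, -3.7]
finger_gap: 0.004
shift [-0.2097 -0.1643 -0.0014] roll -1.57 pos [0.474  0.0092 0.2038] rot [ 1.7997e+02 -4.0000e-02  1.6103e+02] q [ 4.460e-01 -3.030e-01 -2.760e-01 -1.000e-03 -1.599e+00 -2.348e+00] t 4.25 F [-0.2 -0.1 -4. ] gap 0.0042
```

View pics/c4.png

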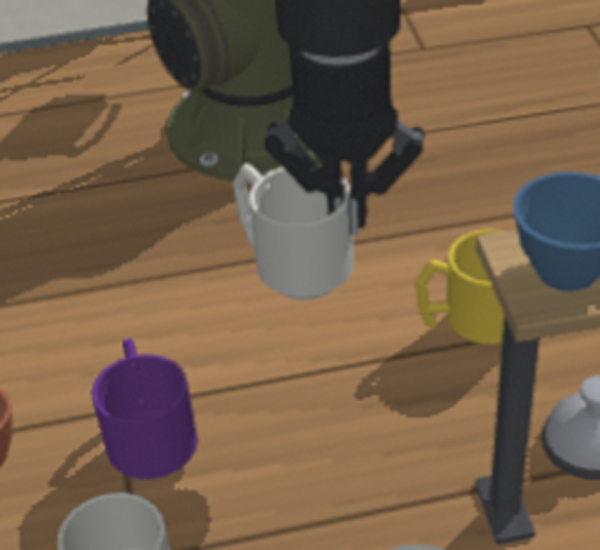

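```bash
python3 -m crank '[{"tx":-0.01,"ty":-0.008,"tz":0,"roll":-0.04},{"tx":-0.032,"ty":-0.025,"tz":0,"roll":-0.12},{"tx":-0.057,"ty":-0.045,"tz":0,"roll":-0.22},{"tx":-0.083,"ty":-0.065,"tz":0,"roll":-0.32},{"tx":-0.109,"ty":-0.085,"tz":0,"roll":-0.42},{"tx":-0.135,"ty":-0.106,"tz":0,"roll":-0.52},{"tx":-0.161,"ty":-0.126,"tz":0,"roll":-0.62},{"tx":-0.187,"ty":-0.147,"tz":0,"roll":-0.72},{"tx":-0.203,"ty":-0.16,"tz":0,"roll":-0.82},{"tx":-0.21,"ty":-0.164,"tz":0,"roll":-0.92}]' 0
python3 go.py .6189 -.2143 .205 -109
```

```text
t: 5.25
tool_pos: [0.6192, -0.216, 0.201]
tool_rot: [3.138, -0.004, -2.551]
contact_force: [-0.5, 1.1, -2.8]
finger_gap: 0.0043
shift [-0.0007  0.0016 -0.004 ] roll -0.648 pos [ 0.6192 -0.216   0.201 ] rot [ 179.81   -0.21 -146.14] q [-3.200e-02  1.910e-01  1.940e-01 -1.000e-03 -1.578e+00 -9.480e-01] t 5.25 F [-0.5  1.1 -2.8] gap 0.0043
```

```bash
python3 -m crank '[{"tx":0,"ty":0.001,"tz":-0.001,"roll":-0.1},{"tx":0,"ty":0.001,"tz":-0.002,"roll":-0.2},{"tx":0,"ty":0.001,"tz":-0.002,"roll":-0.3},{"tx":0,"ty":0.001,"tz":-0.002,"roll":-0.4},{"tx":0,"ty":0.001,"tz":-0.002,"roll":-0.5},{"tx":0,"ty":0.001,"tz":-0.002,"roll":-0.6},{"tx":0,"ty":0.001,"tz":-0.002,"roll":-0.648},{"tx":0,"ty":0.001,"tz":-0.002,"roll":-0.648},{"tx":0,"ty":0.001,"tz":-0.002,"roll":-0.648}]' 0
python3 go.py .6189 -.2143 .205 -109
python3 - <<'E'
from h import *
s=snap('scene','s3')[:,:,::-1];t=snap('top','t3')[:,:,::-1]
a=cv2.resize(s[140:340,80:280],(400,400),interpolation=cv2.INTER_CUBIC)
b=cv2.resize(t[90:290,290:490],(400,400),interpolation=cv2.INTER_CUBIC)
cv2.imwrite('pics/c5.png',np.hstack([a,b]))
E
```

```text
t: 6.15
tool_pos: [0.6185, -0.2134, 0.2048]
tool_rot: [3.139, -0.0, -1.906]
contact_force: [-0.3, -0.3, -2.6]
finger_gap: 0.0044
shift [ 0.0007 -0.0007 -0.0002] roll -0.004 pos [ 0.6185 -0.2134  0.2048] rot [ 1.7986e+02 -2.0000e-02 -1.0922e+02] q [-0.027  0.185  0.194 -0.    -1.582 -0.308] t 6.15 F [-0.3 -0.3 -2.6] gap 0.0044
```

View pics/c5.png

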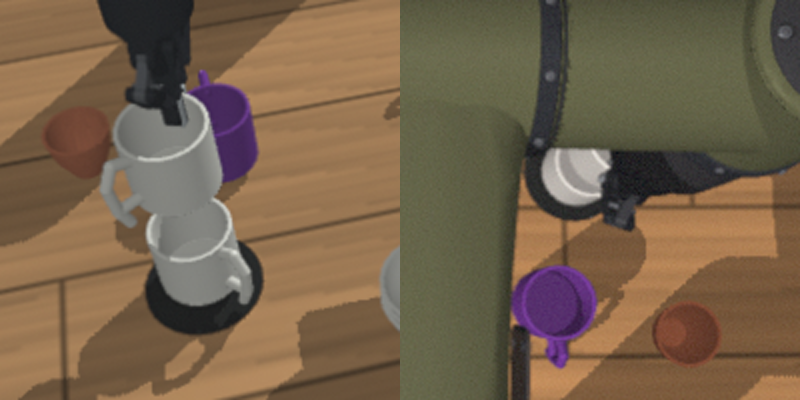

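The picture shows the held mug above the mat mug. Its handle points left at crop (118,190), and the lower handle points front-right at (238,270). Next I check the held rim's alignment and tilt in the scene view.

```bash
python3 - <<'E'
from meas import *
s=cv2.imread('pics/s3.png')
for z in (.236,.24,.244): print(z,rimfit('scene',s,(.658,-.227),z))
# predicted outline points for upright mug: bottom shoulder & rim silhouettes drawn
im=s.copy()
c=np.array([.658,-.227])
a=np.linspace(0,2*np.pi,200)
for z,r,col in((.24,.042,(0,0,255)),(.164,.0355,(0,255,0)),(.15,.029,(255,0,0)),(.096,.042,(0,0,255))):
    q=proj('scene',np.c_[c[0]+r*np.cos(a),c[1]+r*np.sin(a),np.full(200,z)])
    print(z,q.min(0),q.max(0))
E
python3 - <<'E'
import cv2
s=cv2.imread('pics/s3.png')
cv2.imwrite('pics/c6.png',cv2.resize(s[180:300,120:220],None,fx=5,fy=5,interpolation=cv2.INTER_CUBIC))
E
```

```text
0.236 (array([ 0.65439692, -0.2260836 ]), np.float64(0.042358810823540795), np.float64(0.00038145514324015167), 91)
0.24 (array([ 0.65848842, -0.22577425]), np.float64(0.04208149693247191), np.float64(0.0003366225326737887), 91)
0.244 (array([ 0.6625511 , -0.22536711]), np.float64(0.04184312437012206), np.float64(0.000408827870818744), 91)
0.24 [134.87928932 185.05534468] [183.56647989 220.61845805]
0.164 [148.3168335  216.01835779] [186.85793961 245.65365048]
0.15 [153.46766297 223.45248415] [184.58504787 247.57895655]
0.096 [152.68482218 236.08463005] [195.82148242 270.55696183]
```

View pics/c6.png

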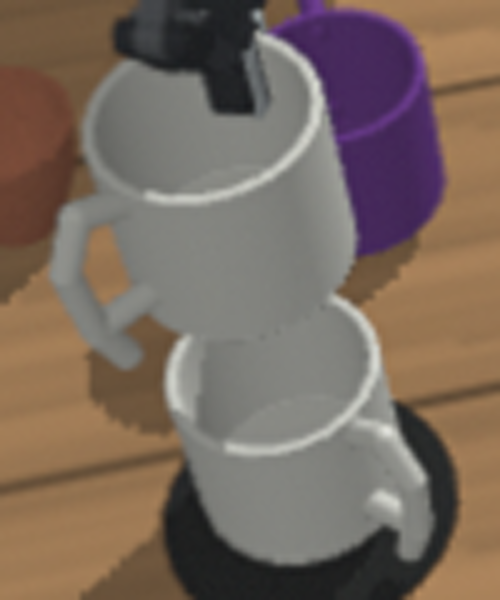

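```bash
python3 -m crank '[{"tx":0.0012,"ty":-0.0004,"tz":0.005,"roll":0},{"tx":0.0012,"ty":-0.0004,"tz":0.015,"roll":0},{"tx":0.0012,"ty":-0.0004,"tz":0.025,"roll":0},{"tx":0.0012,"ty":-0.0004,"tz":0.035,"roll":0},{"tx":0.0012,"ty":-0.0004,"tz":0.042,"roll":0},{"tx":0.0012,"ty":-0.0004,"tz":0.048,"roll":0},{"tx":0.0012,"ty":-0.0004,"tz":0.052,"roll":0},{"tx":0.0012,"ty":-0.0004,"tz":0.052,"roll":0},{"tx":0.0012,"ty":-0.0004,"tz":0.052,"roll":0}]' 0
python3 go.py .6189 -.2156 .137 -109
```

```text
t: 7.15
tool_pos: [0.619, -0.2149, 0.1546]
tool_rot: [-3.141, -0.0, -1.905]
contact_force: [-0.2, 0.6, -2.9]
finger_gap: 0.0043
shift [ 0.0007 -0.0001  0.0176] roll -0.002 pos [ 0.619  -0.2149  0.1546] rot [-179.97   -0.   -109.14] q [-0.029  0.19   0.108  0.    -1.488 -0.305] t 7.15 F [-0.2  0.6 -2.9] gap 0.0043
```

```bash
python3 -m crank '[{"tx":0,"ty":0,"tz":0.003,"roll":0},{"tx":0,"ty":0,"tz":0.006,"roll":0},{"tx":0,"ty":0,"tz":0.009,"roll":0},{"tx":0,"ty":0,"tz":0.011,"roll":0},{"tx":0,"ty":0,"tz":0.011,"roll":0}]' 0
python3 go.py .6189 -.2156 .137 -109
python3 - <<'E'
from h import *
s=snap('scene','s4')[:,:,::-1]
cv2.imwrite('pics/c7.png',cv2.resize(s[180:300,110:220],None,fx=5,fy=5,interpolation=cv2.INTER_CUBIC))
E
```

```text
t: 7.65
tool_pos: [0.6187, -0.2147, 0.1427]
tool_rot: [3.141, -0.0, -1.905]
contact_force: [-0.5, 0.7, -2.4]
finger_gap: 0.0041
shift [ 0.0008 -0.0005  0.0057] roll -0.002 pos [ 0.6187 -0.2147  0.1427] rot [ 179.95   -0.   -109.14] q [-0.029  0.193  0.089 -0.    -1.468 -0.305] t 7.65 F [-0.5  0.7 -2.4] gap 0.0041
```

View pics/c7.png

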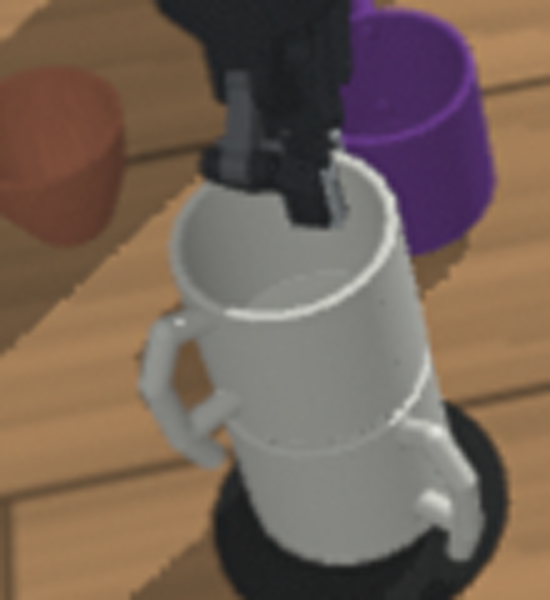

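The foot is in the mouth, with the lower rim arc seen at crop (320,450), and there is no contact force yet. Now the last 6 mm, slowly.

```bash
python3 -m crank '[{"tx":0,"ty":0,"tz":0.002,"roll":0},{"tx":0,"ty":0,"tz":0.004,"roll":0},{"tx":0,"ty":0,"tz":0.004,"roll":0}]' 0
python3 -m crank '[{"tx":0,"ty":0,"tz":0.001,"roll":0},{"tx":0,"ty":0,"tz":0.002,"roll":0},{"tx":0,"ty":0,"tz":0.002,"roll":0}]' 0;python3 go.py .6189 -.2156 .137 -109
```

```text
t: 8.0
tool_pos: [0.6187, -0.2147, 0.1388]
tool_rot: [3.141, 0.0, -1.905]
contact_force: [-0.4, -0.0, -3.3]
finger_gap: 0.0044
t: 8.3
tool_pos: [0.619, -0.2149, 0.1377]
tool_rot: [-3.141, -0.0, -1.905]
contact_force: [-1.1, -0.1, -1.5]
finger_gap: 0.0044
shift [ 0.0007 -0.0001  0.0007] roll -0.002 pos [ 0.619  -0.2149  0.1377] rot [-179.97   -0.   -109.13] q [-0.029  0.194  0.081  0.    -1.458 -0.304] t 8.3 F [-1.1 -0.1 -1.5] gap 0.0044
```

```bash
python3 -m crank '[{"tx":0,"ty":0,"tz":0.001,"roll":0},{"tx":0,"ty":0,"tz":0.001,"roll":0}]' 0
python3 -m crank '[{"tx":0,"ty":0,"tz":0.0005,"roll":0},{"tx":0,"ty":0,"tz":0.0005,"roll":0}]' 0
```

```text
t: 8.5
tool_pos: [0.6191, -0.215, 0.1378]
tool_rot: [-3.14, -0.0, -1.905]
contact_force: [-3.2, 1.6, 4.9]
finger_gap: 0.0045
t: 8.7
tool_pos: [0.6191, -0.215, 0.1377]
tool_rot: [-3.14, -0.0, -1.905]
contact_force: [-4.6, 2.2, 6.4]
finger_gap: 0.0042
```

```bash
python3 -m crank '[{"tx":0,"ty":0,"tz":-0.0005,"roll":0},{"tx":0,"ty":0,"tz":-0.0005,"roll":0},{"tx":0,"ty":0,"tz":-0.0005,"roll":0},{"tx":0,"ty":0,"tz":-0.0005,"roll":0},{"tx":0,"ty":0,"tz":-0.0005,"roll":0}]' 40
python3 - <<'E'
from h import *
s=snap('scene','s5')[:,:,::-1]
cv2.imwrite('pics/c8.png',cv2.resize(s[180:300,110:220],None,fx=5,fy=5,interpolation=cv2.INTER_CUBIC))
E
```

```text
t: 9.2
tool_pos: [0.6189, -0.2148, 0.136]
tool_rot: [3.141, -0.0, -1.905]
contact_force: [-0.0, 0.3, -1.0]
finger_gap: 0.0342
```

View pics/c8.png

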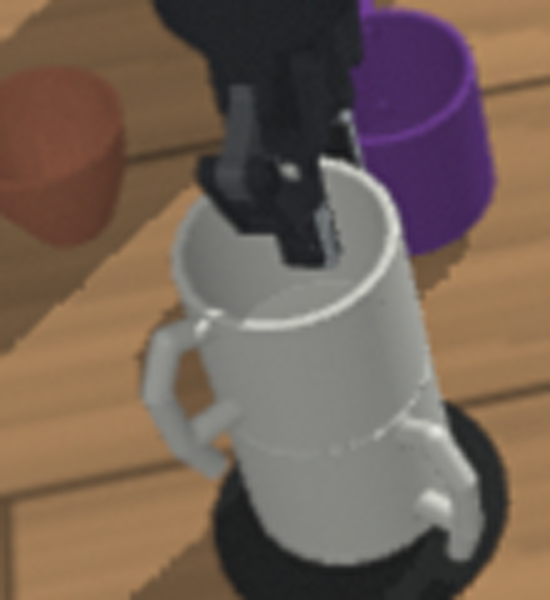

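The mug is seated, with the walls flush at the joint near crop (330,450), and the fingers are open. Withdrawing upward.

```bash
python3 -m crank '[{"tx":0,"ty":0,"tz":-0.01,"roll":0},{"tx":0,"ty":0,"tz":-0.025,"roll":0},{"tx":0,"ty":0,"tz":-0.045,"roll":0},{"tx":0,"ty":0,"tz":-0.07,"roll":0},{"tx":0,"ty":0,"tz":-0.1,"roll":0},{"tx":0,"ty":0,"tz":-0.13,"roll":0},{"tx":0,"ty":0,"tz":-0.15,"roll":0},{"tx":0,"ty":0,"tz":-0.15,"roll":0}]' 40
python3 - <<'E'
from meas import *
s=snap('scene','s6')[:,:,::-1]
cv2.imwrite('pics/c9.png',cv2.resize(s[180:300,110:220],None,fx=5,fy=5,interpolation=cv2.INTER_CUBIC))
for z in(.168,.172,.176):print(rimfit('scene',s,(.658,-.227),z))
E
```

```text
t: 10.05
tool_pos: [0.6196, -0.2155, 0.2925]
tool_rot: [-3.133, 0.001, -1.905]
contact_force: [-0.7, -0.2, 1.4]
finger_gap: 0.0344
(array([ 0.65401907, -0.22769934]), np.float64(0.04227640452769818), np.float64(0.0003646548855209611), 118)
(array([ 0.65770075, -0.22739605]), np.float64(0.042036873785777605), np.float64(0.0003200571423647852), 117)
(array([ 0.66122126, -0.22680079]), np.float64(0.041806997916690514), np.float64(0.0003657705209039984), 118)
```

View pics/c9.png

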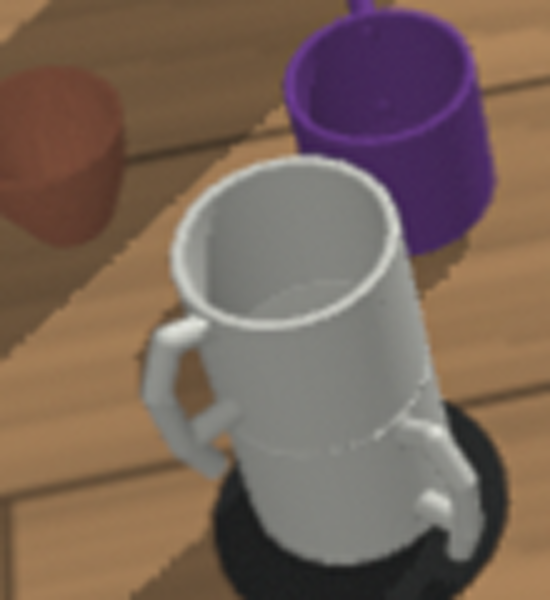

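The seating is confirmed: the upper rim fits at (0.6577,-0.2274) with r=42.0 mm for z=0.172, against the lower rim at (0.6586,-0.2275). Only shifts and roll are commandable, so next I look at the bell and test in free space what the arm does to tool tilt beyond its reach.

```bash
python3 go.py .60 -.05 .37 -90
python3 - <<'E'
from meas import *
s=cv2.imread('pics/s6.png')
cv2.imwrite('pics/c10.png',cv2.resize(s[100:270,310:470],None,fx=4,fy=3.5,interpolation=cv2.INTER_CUBIC))
E
```

```text
shift [-0.1497  0.0721 -0.0803] roll -0.334 pos [ 0.6194 -0.2151  0.2899] rot [-1.7971e+02  5.0000e-02 -1.0914e+02] q [-3.000e-02  2.010e-01  3.670e-01  1.000e-03 -1.731e+00 -3.050e-01] t 10.1 F [0.1 0.  0.5] gap 0.0338
```

View pics/c10.png

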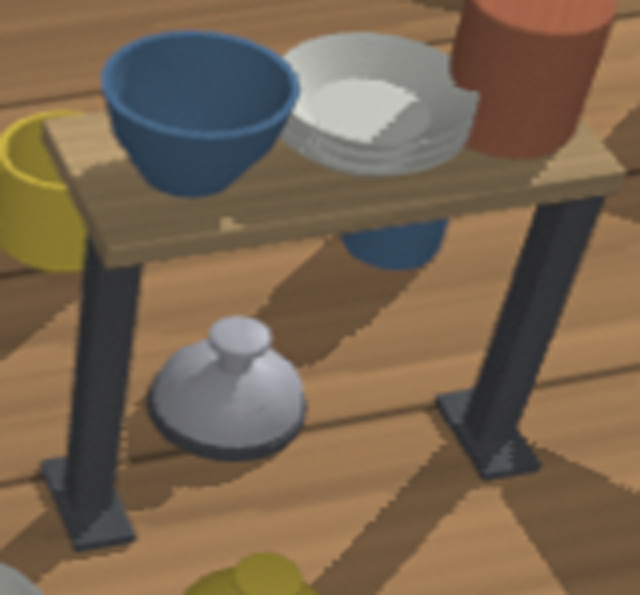

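```bash
python3 - <<'E'
from h import *
print(plane('scene',(370.2,195.1),.073))
E
python3 -m crank '[{"tx":0,"ty":0,"tz":-0.03,"roll":0},{"tx":-0.02,"ty":0.01,"tz":-0.06,"roll":-0.1},{"tx":-0.05,"ty":0.024,"tz":-0.08,"roll":-0.2},{"tx":-0.08,"ty":0.038,"tz":-0.08,"roll":-0.3},{"tx":-0.11,"ty":0.052,"tz":-0.08,"roll":-0.334},{"tx":-0.15,"ty":0.072,"tz":-0.08,"roll":-0.334},{"tx":-0.15,"ty":0.072,"tz":-0.08,"roll":-0.334}]' 0; python3 go.py .7 -.05 .37 -90
```

```text
[0.59023726 0.20652113 0.073     ]
t: 10.8
tool_pos: [0.5995, -0.0453, 0.3662]
tool_rot: [3.141, 0.001, -1.566]
contact_force: [-0.3, 0.7, -0.7]
finger_gap: -0.0001
shift [ 0.0052 -0.1004 -0.0038] roll 0.005 pos [ 0.5995 -0.0453  0.3662] rot [ 1.7999e+02  7.0000e-02 -8.9720e+01] q [ 2.570e-01  1.030e-01  4.000e-01 -1.000e-03 -1.868e+00 -2.520e-01] t 10.8 F [-0.3  0.7 -0.7] gap -0.0001
```

```bash
python3 -m crank '[{"tx":0,"ty":-0.04,"tz":0,"roll":0},{"tx":0,"ty":-0.08,"tz":0,"roll":0},{"tx":0,"ty":-0.12,"tz":0,"roll":0},{"tx":0,"ty":-0.16,"tz":0,"roll":0},{"tx":0,"ty":-0.2,"tz":0,"roll":0},{"tx":0,"ty":-0.24,"tz":0,"roll":0},{"tx":0,"ty":-0.28,"tz":0,"roll":0}]'; python3 go.py .7 -.05 .37 -90
```

```text
t: 11.5
tool_pos: [0.8244, -0.0466, 0.3213]
tool_rot: [-3.134, -0.005, -1.57]
contact_force: [3.0, 1.5, -7.2]
finger_gap: 0.0002
shift [ 0.0036  0.1241 -0.0496] roll 0.001 pos [ 0.8244 -0.0466  0.3213] rot [-179.59   -0.29  -89.94] q [ 0.187  0.949  1.481  0.007 -2.097 -0.182] t 11.5 F [ 3.   1.5 -7.2] gap 0.0002
```

```bash
python3 -m crank '[{"tx":0,"ty":0,"tz":0,"roll":0},{"tx":0,"ty":0,"tz":0,"roll":0}]';python3 -m crank '[{"tx":0,"ty":0.04,"tz":0,"roll":0},{"tx":0,"ty":0.08,"tz":0,"roll":0},{"tx":0,"ty":0.1,"tz":0,"roll":0},{"tx":0,"ty":0.1,"tz":0,"roll":0}]'; python3 go.py .7 -.05 .37 -90
```

```text
t: 11.7
tool_pos: [0.822, -0.0477, 0.3411]
tool_rot: [-3.106, -0.003, -1.572]
contact_force: [-1.6, -0.8, 2.9]
finger_gap: -0.0001
t: 12.1
tool_pos: [0.72, -0.0478, 0.3434]
tool_rot: [-3.096, -0.001, -1.571]
contact_force: [0.4, 0.1, 1.9]
finger_gap: -0.0002
shift [ 0.0022  0.0187 -0.0275] roll -0.0 pos [ 0.72   -0.0478  0.3434] rot [-1.7741e+02 -7.0000e-02 -9.0020e+01] q [ 0.215  0.39   0.693  0.011 -1.829 -0.212] t 12.1 F [0.4 0.1 1.9] gap -0.0002
```

The no-op showed that the command resets to the pose actually reached. Pushing past reach leaves a forward lean (2.6° now, in the right direction) that persists. I'll repeat this in free space, with tilt and position watched.

```bash
cat >> go.py <<'E'
def lean():
    o=env.get_obs(); z=Ro.from_euler('xyz',o['tool_rot']).as_matrix()[:,2]
    print('lean',np.degrees(np.arctan2(z[0],-z[2])).round(1),'side',np.degrees(np.arcsin(z[1])).round(1),'pos',o['tool_pos'].round(3),'q',o['joint_positions'].round(2),'t',round(o['t'],2))
E
python3 -m crank '[{"tx":0,"ty":-0.05,"tz":-0.03,"roll":0},{"tx":0,"ty":-0.1,"tz":-0.03,"roll":0},{"tx":0,"ty":-0.15,"tz":-0.03,"roll":0},{"tx":0,"ty":-0.2,"tz":-0.03,"roll":0},{"tx":0,"ty":-0.25,"tz":-0.03,"roll":0},{"tx":0,"ty":-0.3,"tz":-0.03,"roll":0},{"tx":0,"ty":-0.35,"tz":-0.03,"roll":0},{"tx":0,"ty":-0.4,"tz":-0.03,"roll":0}]'; python3 -c 'from go import *; lean()'
```

```text
t: 12.9
tool_pos: [0.863, -0.0409, 0.3009]
tool_rot: [-3.062, -0.005, -1.571]
contact_force: [-0.1, -0.1, -0.2]
finger_gap: 0.0001
lean 4.5 side -0.3 pos [ 0.863 -0.041  0.301] q [ 0.19  0.98  1.49  0.02 -2.   -0.18] t 12.9
```

```bash
python3 -m crank '[{"tx":0,"ty":-0.05,"tz":-0.05,"roll":0},{"tx":0,"ty":-0.1,"tz":-0.1,"roll":0},{"tx":0,"ty":-0.15,"tz":-0.15,"roll":0},{"tx":0,"ty":-0.2,"tz":-0.2,"roll":0}]'; python3 -c 'from go import *; lean()'
```

```text
t: 13.3
tool_pos: [0.8512, -0.0354, 0.3427]
tool_rot: [-3.025, -0.008, -1.571]
contact_force: [-0.8, -0.5, 0.7]
finger_gap: 0.0001
lean 6.7 side -0.4 pos [ 0.851 -0.035  0.343] q [ 0.2   0.94  1.49  0.03 -2.01 -0.19] t 13.3
```

```bash
python3 -m crank '[{"tx":0,"ty":-0.4,"tz":0,"roll":0}]'; python3 -c 'from go import *; lean()';  python3 -m crank '[{"tx":0,"ty":-0.4,"tz":0,"roll":0}]'; python3 -c 'from go import *; lean()'; python3 -m crank '[{"tx":0,"ty":-0.4,"tz":0,"roll":0},{"tx":0,"ty":-0.4,"tz":0,"roll":0}]'; python3 -c 'from go import *; lean()'
```

```text
t: 13.4
tool_pos: [0.8705, -0.0349, 0.3327]
tool_rot: [-2.991, -0.01, -1.572]
contact_force: [0.7, 0.3, -0.2]
finger_gap: 0.0001
lean 8.6 side -0.6 pos [ 0.87  -0.035  0.333] q [ 0.2   0.95  1.49  0.04 -1.96 -0.18] t 13.4
t: 13.5
tool_pos: [0.891, -0.0329, 0.3171]
tool_rot: [-2.962, -0.011, -1.572]
contact_force: [-0.2, 1.1, -0.5]
finger_gap: -0.0
lean 10.3 side -0.6 pos [ 0.891 -0.033  0.317] q [ 0.2   0.98  1.49  0.05 -1.91 -0.18] t 13.5
t: 13.7
tool_pos: [0.9192, -0.0306, 0.2937]
tool_rot: [-2.925, -0.014, -1.572]
contact_force: [-0.1, -0.6, -0.2]
finger_gap: 0.0003
lean 12.4 side -0.8 pos [ 0.919 -0.031  0.294] q [ 0.2   1.01  1.49  0.06 -1.84 -0.18] t 13.7
```

Single-row calls each add about 1.8° of lean. Continuing.

```bash
for i in 1; do :; done
python3 -m crank '[{"tx":0,"ty":-0.4,"tz":0,"roll":0}]' >/dev/null; python3 -m crank '[{"tx":0,"ty":-0.4,"tz":0,"roll":0}]' >/dev/null; python3 -m crank '[{"tx":0,"ty":-0.4,"tz":0,"roll":0}]' >/dev/null; python3 -m crank '[{"tx":0,"ty":-0.4,"tz":0,"roll":0}]' >/dev/null; python3 -c 'from go import *; lean()'
```

```text
lean 20.1 side -1.2 pos [ 0.982 -0.027  0.275] q [ 0.21  1.05  1.49  0.09 -1.67 -0.18] t 14.1
```

```bash
python3 -m crank '[{"tx":0,"ty":-0.4,"tz":0,"roll":0}]' >/dev/null; python3 -m crank '[{"tx":0,"ty":-0.4,"tz":0,"roll":0}]' >/dev/null; python3 -m crank '[{"tx":0,"ty":-0.4,"tz":0,"roll":0}]' >/dev/null; python3 -m crank '[{"tx":0,"ty":-0.4,"tz":0,"roll":0}]' >/dev/null; python3 -m crank '[{"tx":0,"ty":-0.4,"tz":0,"roll":0}]' >/dev/null;python3 -c 'from go import *; lean()'
```

```text
lean 30.2 side -1.6 pos [ 1.041 -0.022  0.292] q [ 0.21  1.07  1.49  0.13 -1.48 -0.19] t 14.6
```

```bash
python3 -m crank '[{"tx":0,"ty":-0.4,"tz":0,"roll":0}]' >/dev/null; python3 -m crank '[{"tx":0,"ty":-0.4,"tz":0,"roll":0}]' >/dev/null; python3 -m crank '[{"tx":0,"ty":-0.4,"tz":0,"roll":0}]' >/dev/null; python3 -m crank '[{"tx":0,"ty":-0.4,"tz":0,"roll":0}]' >/dev/null; python3 -m crank '[{"tx":0,"ty":-0.4,"tz":0,"roll":0}]' >/dev/null;python3 -c 'from go import *; lean()'
```

```text
lean 40.1 side -1.8 pos [ 1.081 -0.017  0.346] q [ 0.22  1.06  1.49  0.18 -1.32 -0.2 ] t 15.1
```

```bash
python3 - <<'E'
from h import *
a=snap('scene','s7')[:,:,::-1];b=snap('top','t7')[:,:,::-1]
cv2.imwrite('pics/c11.png',cv2.resize(np.hstack([a,b]),(800,300)))
E
python3 go.py .85 -.05 .45
```

```text
shift [ 0.0389  0.1106 -0.2256] roll 0.0 pos [ 1.0805 -0.0169  0.3478] rot [-139.81   -1.91  -90.61] q [ 0.221  1.059  1.492  0.179 -1.323 -0.202] t 15.2 F [-0.6 -0.5  0.4] gap 0.0
```

View pics/c11.png

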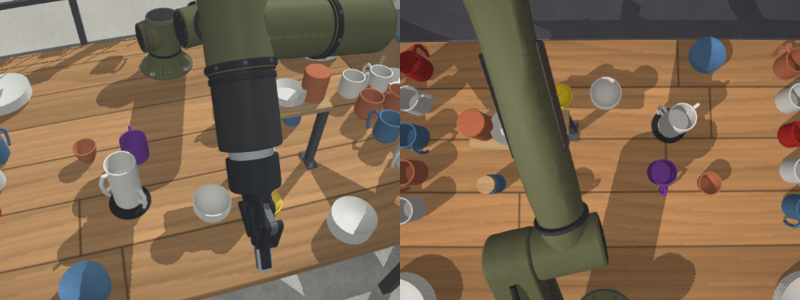

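The tool leans about 40° at full stretch, and the forearm passes high over the rack's right end (top crop (520,130)). The stacked mugs are intact at scene crop (122,185). Next I back out upward and then return to the robot side of the rack.

```bash
python3 -m crank '[{"tx":0.007,"ty":0.018,"tz":-0.038,"roll":0},{"tx":0.014,"ty":0.036,"tz":-0.076,"roll":0},{"tx":0.02,"ty":0.054,"tz":-0.113,"roll":0},{"tx":0.027,"ty":0.074,"tz":-0.15,"roll":0},{"tx":0.034,"ty":0.092,"tz":-0.188,"roll":0},{"tx":0.039,"ty":0.111,"tz":-0.226,"roll":0},{"tx":0.039,"ty":0.111,"tz":-0.226,"roll":0}]'>/dev/null; python3 -c 'from go import *; lean(); go([.42,-.05,.40])'
```

```text
lean 40.7 side -1.8 pos [ 0.846 -0.052  0.459] q [ 0.25  0.17  0.41  0.21 -1.14 -0.27] t 15.9
shift [ 0.0016  0.3617 -0.2332] roll 0.0 pos [ 0.8463 -0.0515  0.4589] rot [-139.32   -1.81  -90.67] q [ 0.249  0.166  0.41   0.212 -1.135 -0.27 ] t 15.9 F [-0.1  0.2  2.3] gap -0.0004
```

```bash
python3 -m crank '[{"tx":0,"ty":0.036,"tz":-0.023,"roll":0},{"tx":0,"ty":0.072,"tz":-0.046,"roll":0},{"tx":0,"ty":0.108,"tz":-0.07,"roll":0},{"tx":0,"ty":0.144,"tz":-0.093,"roll":0},{"tx":0,"ty":0.18,"tz":-0.116,"roll":0},{"tx":0.001,"ty":0.216,"tz":-0.14,"roll":0},{"tx":0.001,"ty":0.252,"tz":-0.163,"roll":0},{"tx":0.001,"ty":0.288,"tz":-0.186,"roll":0},{"tx":0.001,"ty":0.325,"tz":-0.21,"roll":0},{"tx":0.001,"ty":0.361,"tz":-0.233,"roll":0}]'>/dev/null; python3 -c 'from go import *; lean(); go([.42,.2065,.26])'
```

```text
lean 40.2 side -1.8 pos [ 0.422 -0.051  0.397] q [ 0.81 -1.08 -0.65  0.51 -1.51 -0.72] t 16.9
shift [-0.261   0.0876  0.0953] roll 0.0 pos [ 0.4217 -0.0507  0.3968] rot [-139.82   -1.67  -90.84] q [ 0.813 -1.08  -0.646  0.513 -1.51  -0.717] t 16.9 F [-2.9  2.2  2.2] gap -0.0002
```

```bash
python3 -m crank '[{"tx":-0.035,"ty":0.01,"tz":0.01,"roll":0},{"tx":-0.07,"ty":0.02,"tz":0.02,"roll":0},{"tx":-0.105,"ty":0.03,"tz":0.03,"roll":0},{"tx":-0.14,"ty":0.04,"tz":0.042,"roll":0},{"tx":-0.175,"ty":0.055,"tz":0.055,"roll":0},{"tx":-0.21,"ty":0.07,"tz":0.07,"roll":0},{"tx":-0.24,"ty":0.082,"tz":0.085,"roll":0},{"tx":-0.261,"ty":0.088,"tz":0.095,"roll":0},{"tx":-0.261,"ty":0.088,"tz":0.095,"roll":0}]'>/dev/null; python3 -c 'from go import *; lean(); go([.42,.2065,.26]);go([.594,.2065,.10])'
```

```text
lean 39.9 side -1.8 pos [0.42  0.21  0.256] q [ 1.38 -0.85 -0.89  0.69 -1.45 -1.43] t 17.8
shift [ 0.0033 -0.0027 -0.0026] roll 0.0 pos [0.4196 0.2097 0.2562] rot [-140.08   -1.95  -90.52] q [ 1.377 -0.853 -0.89   0.695 -1.449 -1.431] t 17.8 F [-0.4  0.7 -0.9] gap 0.0003
shift [-0.0037 -0.0336  0.2316] roll 0.0 pos [0.4196 0.2097 0.2562] rot [-140.08   -1.95  -90.52] q [ 1.377 -0.853 -0.89   0.695 -1.449 -1.431] t 17.8 F [-0.4  0.7 -0.9] gap 0.0003
```

```bash
python3 -c 'from go import *; go([.54,.2065,.10])'
```

```text
shift [-0.0032  0.0079  0.197 ] roll 0.0 pos [0.4196 0.2097 0.2562] rot [-140.08   -1.95  -90.52] q [ 1.377 -0.853 -0.89   0.695 -1.449 -1.431] t 17.8 F [-0.4  0.7 -0.9] gap 0.0003
```

```bash
python3 -m crank '[{"tx":0,"ty":0.002,"tz":0.03,"roll":0},{"tx":-0.001,"ty":0.004,"tz":0.06,"roll":0},{"tx":-0.002,"ty":0.006,"tz":0.09,"roll":0},{"tx":-0.003,"ty":0.008,"tz":0.12,"roll":0},{"tx":-0.003,"ty":0.008,"tz":0.15,"roll":0},{"tx":-0.003,"ty":0.008,"tz":0.175,"roll":0},{"tx":-0.003,"ty":0.008,"tz":0.197,"roll":0},{"tx":-0.003,"ty":0.008,"tz":0.197,"roll":0}]'; python3 -c '
from go import *; lean(); go([.585,.2065,.087])
s=snap("scene","s8")[:,:,::-1]
cv2.imwrite("pics/c12.png",cv2.resize(s[100:270,310:470],None,fx=4,fy=3.5,interpolation=cv2.INTER_CUBIC))'
```

```text
t: 18.6
tool_pos: [0.5414, 0.2032, 0.1003]
tool_rot: [-2.444, -0.034, -1.585]
contact_force: [-0.2, -1.0, -0.3]
finger_gap: 0.0001
lean 40.0 side -2.0 pos [0.541 0.203 0.1  ] q [ 0.95 -0.5  -1.    0.82 -0.84 -1.45] t 18.6
shift [-0.0043 -0.0249  0.0381] roll 0.0 pos [0.5414 0.2032 0.1003] rot [-140.04   -1.95  -90.79] q [ 0.95  -0.501 -1.002  0.82  -0.836 -1.447] t 18.6 F [-0.2 -1.  -0.3] gap 0.0001
```

View pics/c12.png

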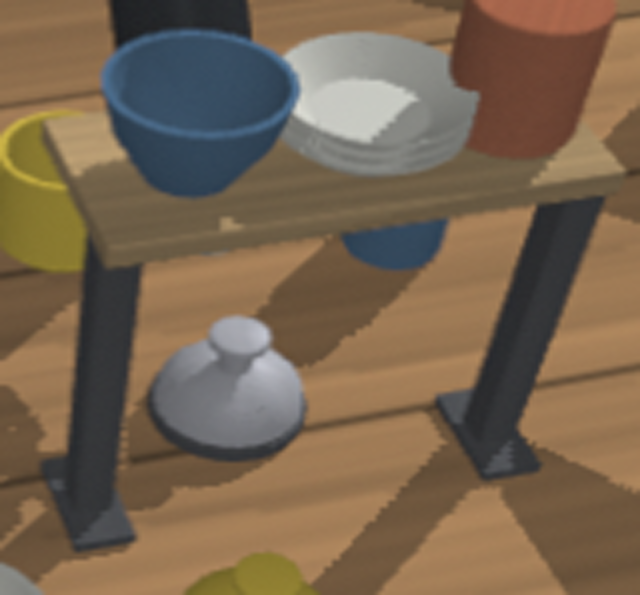

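The tip is just appearing below the shelf edge at crop (215,245), behind the bell and in line with the plunger head at (241,333). Going forward over the head.

```bash
python3 -m crank '[{"tx":-0.001,"ty":-0.006,"tz":0.01,"roll":0},{"tx":-0.002,"ty":-0.012,"tz":0.019,"roll":0},{"tx":-0.003,"ty":-0.018,"tz":0.028,"roll":0},{"tx":-0.004,"ty":-0.025,"tz":0.036,"roll":0},{"tx":-0.004,"ty":-0.025,"tz":0.036,"roll":0}]'; python3 -c '
from go import *; lean(); go([.592,.2065,.087])
s=snap("scene","s9")[:,:,::-1]
print(proj("scene",env.get_obs()["tool_pos"]),proj("scene",[.588,.2065,.073]))
cv2.imwrite("pics/c13.png",cv2.resize(s[150:240,330:420],None,fx=6,fy=6,interpolation=cv2.INTER_CUBIC))'
```

```text
t: 19.15
tool_pos: [0.5837, 0.2087, 0.0919]
tool_rot: [-2.441, -0.031, -1.582]
contact_force: [-0.4, -0.5, -0.3]
finger_gap: 0.0002
lean 40.2 side -1.8 pos [0.584 0.209 0.092] q [ 0.85 -0.37 -0.93  0.87 -0.72 -1.44] t 19.15
shift [ 0.0019 -0.0031  0.0092] roll 0.0 pos [0.5837 0.2087 0.0919] rot [-139.84   -1.79  -90.63] q [ 0.853 -0.366 -0.935  0.868 -0.724 -1.443] t 19.15 F [-0.4 -0.5 -0.3] gap 0.0002
[[370.91163966 186.81408106]] [[369.82349746 194.39597385]]
```

View pics/c13.png

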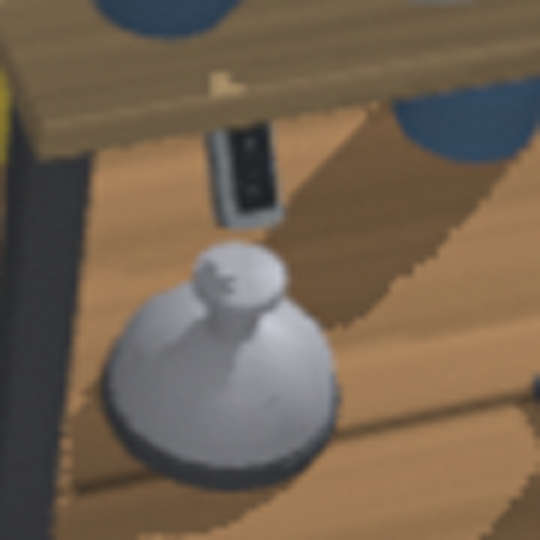

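The tip is at crop (250,225), just behind and above the head centre at (241,275). I move 9 mm forward and 2 mm right, then press vertically.

```bash
python3 -m crank '[{"tx":0.001,"ty":-0.002,"tz":0.004,"roll":0},{"tx":0.002,"ty":-0.004,"tz":0.008,"roll":0},{"tx":0.002,"ty":-0.004,"tz":0.0095,"roll":0},{"tx":0.002,"ty":-0.004,"tz":0.0095,"roll":0}]'; python3 -c '
from go import *; lean(); o=env.get_obs(); p=o["tool_pos"]; go([.593,.2065,p[2]]);go(p-[0,0,.01])
s=snap("scene","s10")[:,:,::-1]
cv2.imwrite("pics/c14.png",cv2.resize(s[150:240,330:420],None,fx=6,fy=6,interpolation=cv2.INTER_CUBIC))'
```

```text
t: 19.6
tool_pos: [0.5918, 0.2054, 0.084]
tool_rot: [-2.444, -0.034, -1.582]
contact_force: [-0.0, -0.0, -0.7]
finger_gap: 0.0002
lean 40.0 side -1.9 pos [0.592 0.205 0.084] q [ 0.83 -0.34 -0.93  0.88 -0.7  -1.44] t 19.6
shift [-0.0011 -0.0009  0.0007] roll 0.0 pos [0.5918 0.2054 0.084 ] rot [-140.02   -1.93  -90.61] q [ 0.827 -0.339 -0.93   0.883 -0.695 -1.444] t 19.6 F [-0.  -0.  -0.7] gap 0.0002
shift [-0.0003  0.0064  0.0077] roll 0.0 pos [0.5918 0.2054 0.084 ] rot [-140.02   -1.93  -90.61] q [ 0.827 -0.339 -0.93   0.883 -0.695 -1.444] t 19.6 F [-0.  -0.  -0.7] gap 0.0002
```

View pics/c14.png

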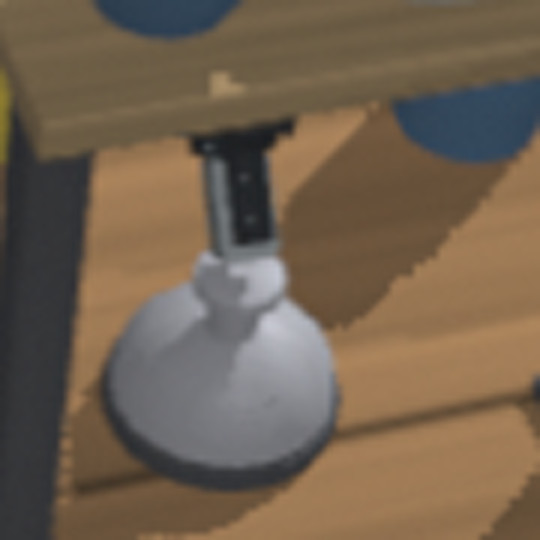

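```bash
python3 -m crank '[{"tx":0,"ty":-0.0015,"tz":0.0013,"roll":0},{"tx":0,"ty":-0.003,"tz":0.0026,"roll":0},{"tx":0,"ty":-0.0017,"tz":0.0041,"roll":0},{"tx":0,"ty":-0.0004,"tz":0.0057,"roll":0},{"tx":0,"ty":0.0008,"tz":0.0072,"roll":0},{"tx":0,"ty":0.0008,"tz":0.0072,"roll":0}]'; python3 -c 'from go import *; lean(); print(env.get_obs()["contact_force"].round(1))'
```

```text
t: 20.25
tool_pos: [0.5958, 0.2052, 0.0778]
tool_rot: [-2.444, -0.034, -1.581]
contact_force: [0.2, 0.2, 0.2]
finger_gap: -0.0001
lean 40.0 side -1.9 pos [0.596 0.205 0.078] q [ 0.81 -0.32 -0.93  0.9  -0.67 -1.46] t 20.25
[0.2 0.2 0.2]
```

```bash
python3 -m crank '[{"tx":0,"ty":0.0013,"tz":0.0015,"roll":0},{"tx":0,"ty":0.0026,"tz":0.0031,"roll":0},{"tx":0,"ty":0.0026,"tz":0.0031,"roll":0}]' | grep -E "pos|force"; python3 -m crank '[{"tx":0,"ty":0.0013,"tz":0.0015,"roll":0},{"tx":0,"ty":0.0026,"tz":0.0031,"roll":0},{"tx":0,"ty":0.0026,"tz":0.0031,"roll":0}]'| grep -E "pos|force"; python3 -m crank '[{"tx":0,"ty":0.0013,"tz":0.0015,"roll":0},{"tx":0,"ty":0.0026,"tz":0.0031,"roll":0},{"tx":0,"ty":0.0026,"tz":0.0031,"roll":0}]' | grep -E "pos|force"
```

```text
tool_pos: [0.596, 0.2053, 0.0745]
contact_force: [-2.1, -0.0, 3.2]
tool_pos: [0.596, 0.2053, 0.0703]
contact_force: [-1.0, 0.1, 4.9]
tool_pos: [0.596, 0.2053, 0.0664]
contact_force: [-1.5, -0.7, 4.1]
```

```bash
python3 -m crank '[{"tx":0,"ty":0.0013,"tz":0.0015,"roll":0},{"tx":0,"ty":0.0026,"tz":0.0031,"roll":0},{"tx":0,"ty":0.0026,"tz":0.0031,"roll":0}]' | grep -E "pos|force"; python3 -m crank '[{"tx":0,"ty":0.0013,"tz":0.0015,"roll":0},{"tx":0,"ty":0.0013,"tz":0.0015,"roll":0}]'| grep -E "pos|force"; python3 -m crank '[{"tx":0,"ty":0.0013,"tz":0.0015,"roll":0},{"tx":0,"ty":0.0013,"tz":0.0015,"roll":0}]'| grep -E "pos|force"
```

```text
tool_pos: [0.5962, 0.2053, 0.063]
contact_force: [-3.3, 0.1, 7.1]
tool_pos: [0.5967, 0.2056, 0.0627]
contact_force: [-6.4, -1.2, 11.9]
tool_pos: [0.5973, 0.2059, 0.0625]
contact_force: [-8.3, -2.7, 15.4]
```

The force jumped from 7 to 15 N with the tip halted at z=0.0625, so the plunger is on its stop. I hold briefly, look, then lift.

```bash
python3 -m crank '[{"tx":0,"ty":0,"tz":0,"roll":0},{"tx":0,"ty":0,"tz":0,"roll":0},{"tx":0,"ty":0,"tz":0,"roll":0}]' | grep -E "pos|force"; python3 -c '
from go import *
s=snap("scene","s11")[:,:,::-1]
cv2.imwrite("pics/c15.png",cv2.resize(s[150:240,330:420],None,fx=6,fy=6,interpolation=cv2.INTER_CUBIC)); p=env.get_obs()["tool_pos"]; go(p+[-.005,0,.022]); go(p+[-.055,0,.038])'
```

```text
tool_pos: [0.5973, 0.2059, 0.0625]
contact_force: [-8.2, -3.2, 17.3]
shift [ 0.0007 -0.0104 -0.02  ] roll 0.0 pos [0.5973 0.2059 0.0625] rot [-139.69   -1.8   -90.58] q [ 0.792 -0.301 -0.957  0.955 -0.631 -1.507] t 22.2 F [-8.  -2.5 16.6] gap 0.0002
shift [ 0.0018  0.0174 -0.0645] roll 0.0 pos [0.5973 0.2059 0.0625] rot [-139.69   -1.8   -90.58] q [ 0.792 -0.301 -0.957  0.955 -0.631 -1.507] t 22.2 F [-8.  -2.5 16.6] gap 0.0002
```

View pics/c15.png

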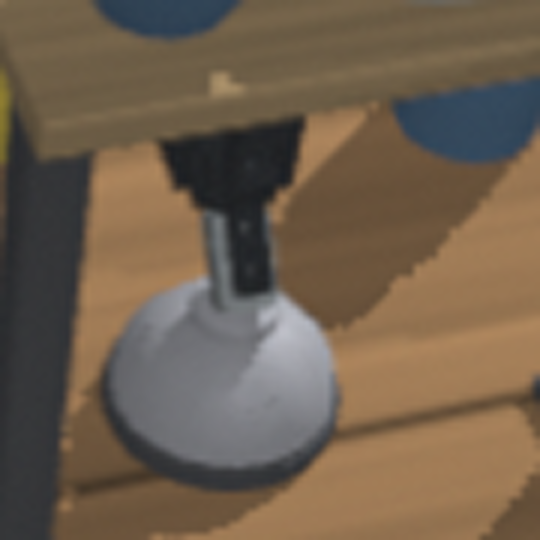

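The head is fully down against the dome at crop (240,310). Lifting off and backing out along the tool axis.

```bash
python3 -m crank '[{"tx":0,"ty":-0.004,"tz":-0.006,"roll":0},{"tx":0,"ty":-0.008,"tz":-0.012,"roll":0},{"tx":0,"ty":-0.01,"tz":-0.02,"roll":0},{"tx":0,"ty":-0.004,"tz":-0.035,"roll":0},{"tx":0,"ty":0.005,"tz":-0.055,"roll":0},{"tx":0,"ty":0.01,"tz":-0.085,"roll":0},{"tx":0,"ty":0.01,"tz":-0.12,"roll":0},{"tx":0,"ty":0.01,"tz":-0.16,"roll":0},{"tx":0,"ty":0.01,"tz":-0.2,"roll":0},{"tx":0,"ty":0.01,"tz":-0.2,"roll":0}]'; python3 -c '
from go import *
lean()
s=snap("scene","s12")[:,:,::-1];t=snap("top","t12")
cv2.imwrite("pics/c16.png",s)'
```

```text
t: 23.2
tool_pos: [0.4581, 0.2131, 0.2089]
tool_rot: [-2.441, -0.028, -1.577]
contact_force: [1.1, 0.5, -0.7]
finger_gap: -0.0
lean 40.1 side -1.4 pos [0.458 0.213 0.209] q [ 1.24 -0.77 -0.94  0.71 -1.25 -1.41] t 23.2
```

View pics/c16.png

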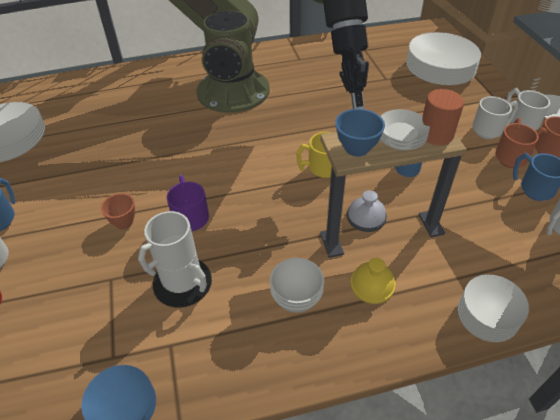

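The plunger is back up at (370,195), and the stack stands at (172,255). The planter (120,212), bowls (297,285) and jar (408,165) are where they were. One last numeric check, then I hand in.

Run:
```python
from meas import *
s0=cv2.imread('pics/s0.png').astype(int);s=cv2.imread('pics/s12.png')
print(rimfit('scene',s,(.658,-.227),.172))
for n,(x,y,r) in dict(planter=(120,212,18),bowls=(297,285,30),jar=(408,167,10),plunger=(370,196,10),lowmug=(190,285,8)).items():
    print(n,abs(s0-s)[y-r:y+r,x-r:x+r].mean().round(1))
env.job_done()
```

```text
(array([ 0.65763638, -0.22727902]), np.float64(0.04201267812797817), np.float64(0.00027129971400789016), 118)
planter 9.2
bowls 3.1
jar 2.1
plunger 3.4
lowmug 2.8
the job is handed in; nothing more can be done
```

The loose white mug is stacked on the mat mug, the bell has been rung, and the job was handed in at about 23 s of the 61 s allowed.

**Stacking:** I pinched the loose mug by its rim, turned it 90° and lowered it until the contact force showed it was seated, then let go. The final rim fit puts it about 1 mm sideways from the lower mug, at the height it must have when seated. The handles look about a quarter turn apart.

**Bell:** Moves allow only shifts and roll, so I got the lean by pushing past the arm's reach in free space. That left a lasting lean of about 40°. While leaning, the arm passed over the rack's right end. I saw no sign of contact, but the rack contact force is not measured. The plunger was pressed until the force rose from 7 N to about 17 N with the tip halted. It was held more than 0.3 s, and the last picture shows it back up.

**Checks that disagreed:**
- The two cameras differ by about 4 mm in x, so I used their mean.
- The planter area in the last picture differs more from the first (9 grey levels) than the other wares (2–3). I put this down to changed arm shadow, because its position in the picture is unchanged.

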